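Check the model router's emergency stop

TASK

Check the emergency stop of the model router before the day's work: press the red mushroom button right in so that it latches, push its lobes round clockwise, as the white arrows show, until it pops out again, and then press the blue reset button. Do it all by pushing with the fingertips, without squeezing the red head to turn it; do not press the green start button, and leave the things standing about the bench where they are.

Things in the scene. Friction and masses are not known exactly. Their poses are not given: they have to be found in the camera images.
- station: Light grey control station screwed to the bench, lid facing up: 95 (x) by 230 (y) by 75 mm high. Origin under its centre; y runs along it towards the red mushroom, x across it (away from the robot at yaw 0), z up. From +y to -y it carries the red mushroom stop (axis at x = 0, y = +68 mm, on a yellow disc), the blue reset (y = -22) and the green start button (y = -76). Conduit elbow at the -y end. Does not move.
- stop_top (a point): Centre of the flat top of the red mushroom head, on its axis: 118 mm above the bench when out, 109 mm when latched in. Three-lobed head: core 47 mm across and three round-ended lobes, 23 mm wide and 20 mm tall, reaching 35 mm from the axis; lobe tops 3 mm and undersides 23 mm below this point. Below it: a 22 mm stem and a fixed collar, 44 mm across, 6 mm high on the lid.
- stop_lobe (a point): Centre, half-way up, of one lobe of the red head; goes down and turns with the head. 23.5 mm from the axis, 13 mm below stop_top. At rest the three lobes point along the station's +x and 120 degrees to either side; this is the one at +120 degrees (towards the station's -x, +y). So at rest a hollow between two lobes faces the station's -x: a fingertip let down there and moved clockwise pushes this lobe.
- stop (a joint): How far the red mushroom is pressed in, m: 0 = out, 0.009 = fully in and latched. Over-centre spring: about 11 N over the first 2 mm starts it in, past half-way it snaps down by itself and stays in when let go. Turning the head brings it out again.
- stop_twist (a joint): How far the red head is turned clockwise seen from above, rad: 0 = at rest, end stop at 0.75. Turned by pushing a lobe sideways with about 7 N. When the head is latched, turning it works it up and it pops out between 0.45 and 0.75 rad, or as soon as the finger eases off there. A spring turns the head back to 0 when it is let go.
- reset_top (a point): Centre of the top face of the blue reset button, a 24 mm diameter cylinder in a 40 mm metal collar; its top is 96 mm above the bench, 9 mm above the collar.
- reset (a joint): How far the blue reset button is pressed, m: 0 = up, 0.005 = fully down (about 6 N); it springs back.
- start_top (a point): Centre of the top face of the green start button, of the same make and height as the blue one. Must not be pressed.
- start (a joint): How far the green start button is pressed, m: 0 = up, 0.005 = fully down.
- pencil_pot: Bystander: wooden pot of pencils, 72 mm diameter, 85 mm tall, about 150 mm with the pencils; origin under its centre. It stands about 150 mm from the mushroom on the station's +y side.
- glue: Bystander: white glue bottle with a green cap, 48 mm diameter, 115 mm tall; origin under its centre.
- tower_model: Bystander: small wooden tower model on a 60 mm square base, 76 mm tall; origin under its centre.
- dust_brush: Bystander: hand brush 150 mm long lying on the bench; origin on its underside.
- spray_can: Bystander: spray can, 52 mm diameter, 170 mm tall; origin under its centre.
- scale_rule: Bystander: aluminium scale rule, 200 by 28 by 7 mm, lying flat; origin under its centre.

How it is judged:
By the outcome, as a careful person would: the job done as asked, in the order asked, and still so for the second after the job is handed in, with the robot touching nothing.
It also fails if it takes over 48 s, if anything falls off the work surface, if the arm or the gripper's body presses on something with over 40 N, if the wrist force passes 120 N, or if a joint passes its speed limit or range.

ROBOT

A 7-joint arm with a two-finger parallel gripper is mounted at the origin on the work surface. World frame = base frame: x ahead of the robot, y to its left, z up, the work surface at z = 0. Lengths are in m, angles in rad, forces in N, time in s.
With the tool pointing down it reaches from about 0.4 to 0.9 m from the base axis. Payload 5.5 kg.
Tool frame: the origin (TCP) lies midway between the tips of the shut fingers; the grasp point (between the pads) lies 19 mm behind it (manip.grip_depth is the distance from the TCP to the grasp point, in m); z points along the fingers, x is the direction in which the jaws open and shut, and the axes are right-handed (so a half turn about z gives the same grasp; the last joint's range is limited). The gripper opens to 92 mm and grips with 3 to 60 N. Pads are 19 mm wide; open, the fingers measure 130 mm over their backs; the gripper's body (75 mm by 190 mm) begins 47 mm behind the grasp point.
Start: joints at [1.5, 0.501, -0.427, 1.55, 0.221, 1.138, -0.21], TCP at [0.213, -0.614, 0.227] pointing down, gripper open.
Joint ranges: [-2.88, 2.88], [-0.31, 2.03], [-1.54, 1.56], [0.2, 2.42], [-1.41, 4.55], [0.19, 2.02], [-2.57, 2.57]. Speed limits (rad/s): [2.57, 2.57, 3.14, 3.14, 3.14, 3.14, 3.14].

INTERFACE

Orientations are given as a unit quaternion [x, y, z, w].
In Python, from bench import manip, effector, viewer gives the robot as it stands. Calls block until the motion is done:
- manip.move_pose(position, orientation): joint-space move of the TCP to a pose.
- manip.servo_line(position, ori=None, vel=0.15): straight line of the TCP; ori=None keeps the orientation; vel is the mean speed in m/s.
- manip.movej(angles): joint-space move.
- effector.open_jaws() and effector.close(f_grip=None): open the fingers fully, or close them until they stop; f_grip is the grip in N (None keeps the last).
- manip.sleep(seconds).
- manip.solve_ik(position, orientation): joint angles nearest the present ones, or None.
- viewer.get_image(name): name is "side" or "top" or "wrist"; returns the picture (420x560x3 uint8, red, green, blue); there is no depth.
- viewer.get_calibration(name): a dict with "vfov" (degrees; the focal length in pixels is half the picture's height over the tangent of half this angle, whatever the lens; pixels are square), "cx", "cy" (the principal point, pixels), "eye" and "attitude" of the camera in the world. Camera axes: x right, y down, z forward; pixel columns grow to the right and rows downward; lengths in m; the calibration is good to about 2 mm. A picture is of the moment at which its call begins: read the wrist's pose just before it. get_calibration takes no time and is no camera call; for the wrist camera it gives the pose at the moment of the call.
A pose or a line that the arm cannot do raises manip.PlanningError and nothing moves.
- manip.hand_in(): hands the job in, once; it reports no verdict.
Readings, each from a call of its own:
- manip.current_clock(): time.
- manip.current_q(): joint angles.
- manip.current_joint_velocities(): joint speeds.
- manip.current_tau(): joint torques, N m.
- manip.current_tool_pos(): TCP position.
- manip.current_tcp_rot(): TCP orientation.
- manip.current_force(): force on the tool from outside, world axes, zero at the start.
- manip.current_wrist_torque(): the same for the moment, N m.
- manip.current_finger_gap(): finger opening in m.
Only numpy, scipy, OpenCV 4.12 (cv2) and the standard library are available. Lean on these libraries where they do the work, as an engineer would, in place of code of your own. Each camera call takes 0.05 s, during which the arm holds its last target.

## Working session

There is one attempt and no reset: what is moved stays moved. The work goes in short steps, each a Python script; the robot and the scene stay as the last script left them, time stands still between calls to the robot, and variables do not carry over. Pictures are saved under pics/ and viewed, and the job is handed in when it is done.

```bash
mkdir -p pics; ls; python3 - <<'E'
from bench import manip, effector, viewer
import cv2
for n in ("side","top","wrist"):
    c=viewer.get_calibration(n); print(n,c)
    cv2.imwrite(f"pics/a_{n}.png",viewer.get_image(n)[:,:,::-1])
print(manip.current_clock(),manip.current_tool_pos(),manip.current_tcp_rot(),manip.current_finger_gap())
E
```

```text
pics
side {'vfov': 55.00297376515126, 'cx': 278.8367464673974, 'cy': 209.90614084932065, 'eye': array([0.32467702, 0.71688192, 0.81481279]), 'attitude': array([-0.1851026 ,  0.92116878, -0.33626754,  0.0641034 ])}
top {'vfov': 52.14861129248986, 'cx': 279.167482049984, 'cy': 214.34446545000526, 'eye': array([0.40476456, 0.1202417 , 1.09396671]), 'attitude': array([ 0.7046831 , -0.7036699 ,  0.05917584, -0.06905523])}
wrist {'vfov': 64.95848815832069, 'cx': 282.7386540339622, 'cy': 210.43771904461278, 'eye': array([ 0.28439439, -0.58964405,  0.38489797]), 'attitude': array([ 0.80678995, -0.57369851, -0.08324027,  0.11415367])}
0.15 [ 0.21278668 -0.61362935  0.22589377] [ 8.14794464e-01 -5.79749443e-01 -5.95216638e-04 -4.59371232e-04] 0.09222692164462144
```

View pics/a_top.png

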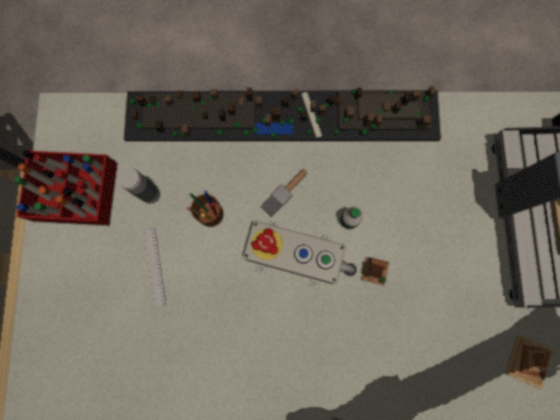

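View pics/a_side.png

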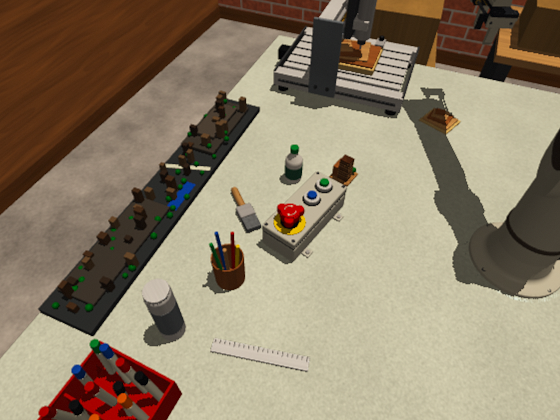

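The top view shows the station at about (295,250). The red mushroom is near (266,242), blue near (304,253) and green near (326,260). The pot is at (206,209) and the tower at (375,270). Next I'll measure these by colour masks and rays, using both views.

```bash
cat > h.py <<'E'
import numpy as np, cv2
from scipy.spatial.transform import Rotation as R
def ray(c,u,v):
    f=210/np.tan(np.radians(c['vfov'])/2)
    d=R.from_quat(c['attitude']).apply([(u-c['cx'])/f,(v-c['cy'])/f,1]); return np.array(c['eye']),d
def onz(c,u,v,z):
    e,d=ray(c,u,v); return e+d*(z-e[2])/d[2]
def tri(r1,r2):
    (a,d),(b,e)=r1,r2
    t=np.linalg.lstsq(np.c_[d,-e],b-a,rcond=None)[0]
    p,q=a+d*t[0],b+e*t[1]; return (p+q)/2,np.linalg.norm(p-q)
E
python3 - <<'E'
from bench import manip, effector, viewer
from h import *
roi={'top':(235,215,355,285),'side':(255,170,350,260)}
hs={'red':[(0,8),(172,180)],'yellow':[(20,34)],'blue':[(105,128)],'green':[(60,92)]}
hz={'red':.112,'yellow':.077,'blue':.096,'green':.096}
for n in ('top','side'):
    im=cv2.imread(f'pics/a_{n}.png'); c=viewer.get_calibration(n)
    x0,y0,x1,y1=roi[n]; h=cv2.cvtColor(im[y0:y1,x0:x1],cv2.COLOR_BGR2HSV)
    for k,l in hs.items():
        m=sum(((h[:,:,0]>=a)&(h[:,:,0]<=b)) for a,b in l)>0
        m=(m&(h[:,:,1]>110)&(h[:,:,2]>60)).astype(np.uint8)
        N,lab,st,ce=cv2.connectedComponentsWithStats(m)
        for i in range(1,N):
            if st[i,4]>12: 
                u,v=ce[i]+[x0,y0]; print(n,k,st[i],round(u,1),round(v,1),onz(c,u,v,hz[k])[:2].round(4))
    cv2.imwrite(f'pics/b_{n}.png',cv2.resize(im[y0:y1,x0:x1],None,fx=6,fy=6,interpolation=cv2.INTER_CUBIC))
E
```

```text
top red [ 17  13  25  26 380] 265.4 241.9 [0.5206 0.1657]
top yellow [17 15 12 11 44] 256.9 234.4 [0.5427 0.1878]
top yellow [ 18  16  29  29 210] 270.0 248.6 [0.5087 0.1563]
top blue [65 34  7  8 46] 303.0 252.9 [0.4969 0.0788]
top green [87 41  8  7 41] 325.4 259.0 [0.4829 0.0271]
side red [ 22  33  27  24 433] 290.0 212.7 [0.521  0.1677]
side yellow [ 18  44  33  21 303] 289.2 225.8 [0.518  0.1779]
side blue [53 21  9  7 52] 311.8 193.9 [0.4986 0.0802]
side green [65  9  9  6 45] 324.1 181.4 [0.4846 0.0288]
```

View pics/b_top.png

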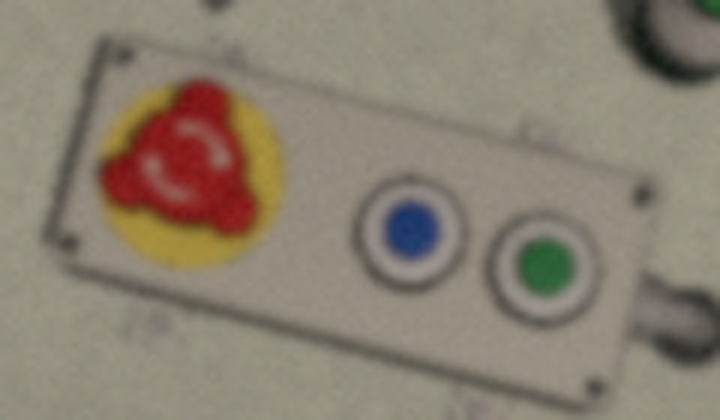

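View pics/b_side.png

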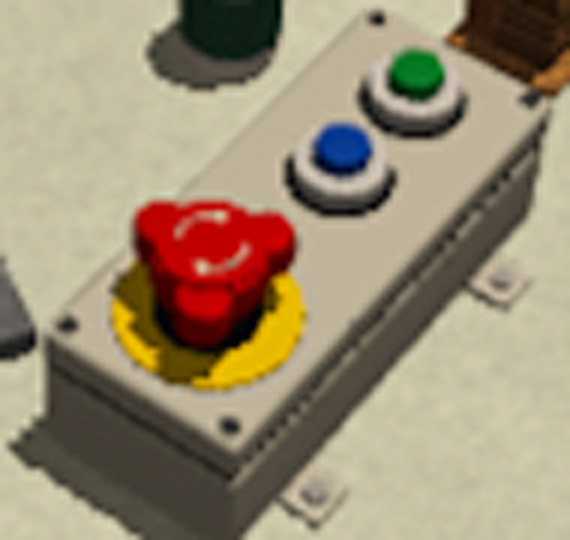

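Both views agree to about 2 mm. The spacings come out at 90.5 and 53.4 mm, against 90 and 54 nominal, and the station yaw is about −15°. I'll close the jaws, hover and refine with the wrist camera, and check IK for the push arc.

```bash
cat >> h.py <<'E'
def q(phi): return np.array([np.cos(phi/2),np.sin(phi/2),0,0])
E
python3 - <<'E'
from bench import manip, effector, viewer
from h import *
effector.close(10)
M=np.array([.521,.167]); yaw=np.radians(-14.9)
phi=yaw
ty=np.array([np.sin(phi),-np.cos(phi)])  # tool y
mid=M+0.3*(np.array([.498,.0795])-M)
p=mid+0.0755*ty
manip.move_pose([*p,0.25],q(phi))
c=viewer.get_calibration('wrist'); im=viewer.get_image('wrist')
cv2.imwrite('pics/c_wrist.png',im[:,:,::-1]); np.save('c.npy',c,allow_pickle=True)
cv2.imwrite('pics/c_side.png',viewer.get_image('side')[:,:,::-1])
print(c,manip.current_tool_pos(),manip.current_q(),manip.current_finger_gap(),manip.current_force(),manip.current_clock())
for a in range(0,70,10):
    th=yaw+np.pi-np.radians(a); P=M+.046*np.array([np.cos(th),np.sin(th)])
    s=manip.solve_ik([*P,.092],q(th-np.pi)); print(a,None if s is None else np.round(s,2))
E
```

```text
{'vfov': 64.95848815832069, 'cx': 282.7386540339622, 'cy': 210.43771904461278, 'eye': array([0.51472237, 0.13910194, 0.40895862]), 'attitude': array([ 0.9815375 , -0.12933799, -0.01859596,  0.13967822])} [0.49492142 0.06689453 0.24990056] [ 0.67654339  0.31946853 -1.02542351  1.88198373  0.30460136  1.10888285
 -0.72661826] 0.00021490618776320923 [ 0.31681956  0.64355609 -0.11138267] 4.2917
0 [ 0.28  0.57 -0.87  2.    0.58  0.84 -1.17]
10 [ 0.25  0.56 -0.84  1.99  0.56  0.84 -1.34]
20 [ 0.21  0.56 -0.81  1.97  0.54  0.84 -1.51]
30 [ 0.17  0.56 -0.77  1.96  0.52  0.84 -1.67]
40 [ 0.14  0.56 -0.73  1.94  0.5   0.83 -1.82]
50 [ 0.1   0.56 -0.69  1.92  0.47  0.83 -1.98]
60 [ 0.07  0.56 -0.66  1.9   0.45  0.84 -2.13]
```

View pics/c_wrist.png

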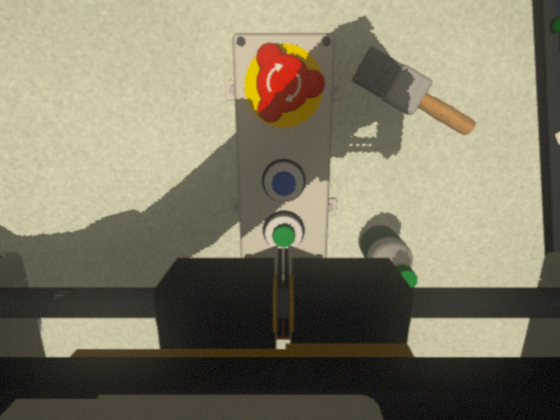

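View pics/c_side.png

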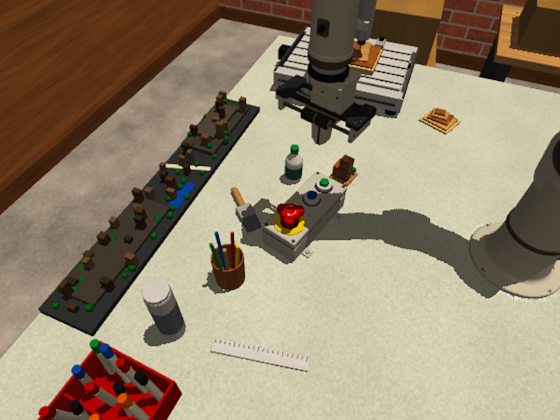

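The wrist view shows red at (282,82), blue at (284,183) and green at (284,236). The shut fingers, near (283,290), look much thinner than 38 mm across the jaws, so I'll zoom in and measure them.

```bash
python3 - <<'E'
from h import *
im=cv2.imread('pics/c_wrist.png'); c=np.load('c.npy',allow_pickle=True).item()
cv2.imwrite('pics/d.png',cv2.resize(im[220:370,205:365],None,fx=4,fy=4,interpolation=cv2.INTER_CUBIC))
cv2.imwrite('pics/e.png',cv2.resize(im[30:170,220:360],None,fx=4,fy=4,interpolation=cv2.INTER_CUBIC))
x0,y0,x1,y1=220,30,350,260
h=cv2.cvtColor(im[y0:y1,x0:x1],cv2.COLOR_BGR2HSV)
for k,l,z in [('red',[(0,8),(172,180)],.112),('blue',[(100,130)],.096),('yellow',[(20,34)],.076),('green',[(60,92)],.096)]:
    m=sum(((h[:,:,0]>=a)&(h[:,:,0]<=b)) for a,b in l)>0
    m=(m&(h[:,:,1]>110)&(h[:,:,2]>35)).astype(np.uint8)
    N,lab,st,ce=cv2.connectedComponentsWithStats(m)
    i=1+np.argmax(st[1:,4]); u,v=ce[i]+[x0,y0]
    mm=(lab==i).astype(np.uint8); cn=max(cv2.findContours(mm,0,2)[0],key=cv2.contourArea)
    (cu,cv_),r=cv2.minEnclosingCircle(cn)
    print(k,st[i],round(u,1),round(v,1),onz(c,u,v,z)[:2].round(4),'circ',cu+x0,cv_+y0,r,onz(c,cu+x0,cv_+y0,z)[:2].round(4))
# projection of TCP
f=210/np.tan(np.radians(c['vfov'])/2)
from math import *
phi=radians(-14.9);t=np.array([.49492,.06689,.2499])
for dx,dz in [(0,0),(.019,0),(-.019,0),(0.019,.019),(0,.019)]:
    p=t+dx*np.array([cos(phi),sin(phi),0])+[0,0,dz]
    d=R.from_quat(c['attitude']).inv().apply(p-c['eye']); print(dx,dz,f*d[:2]/d[2]+[c['cx'],c['cy']])
E
```

```text
red [  37   13   68   79 3148] 283.7 81.9 [0.5222 0.1645] circ 282.3407554626465 81.5218276977539 41.804290771484375 [0.5212 0.165 ]
blue [ 55 145   7   9  23] 277.5 178.5 [0.4945 0.0835] circ 277.0714302062988 179.07142639160156 4.072153091430664 [0.4939 0.083 ]
yellow [  24   26   79   72 1353] 276.3 100.8 [0.5119 0.153 ] circ 281.9054069519043 86.9054069519043 40.97624588012695 [0.5204 0.1637]
green [ 53 196  21  20 323] 283.3 235.9 [0.4846 0.0253] circ 283.26315689086914 235.55262756347656 10.364812850952148 [0.4847 0.0257]
0 0 [282.06049465 262.73311066]
0.019 0 [318.16332935 262.67175677]
-0.019 0 [245.96497347 262.79445213]
0.019 0.019 [322.30823899 280.06166939]
0 0.019 [281.96578511 280.12825899]
```

View pics/d.png

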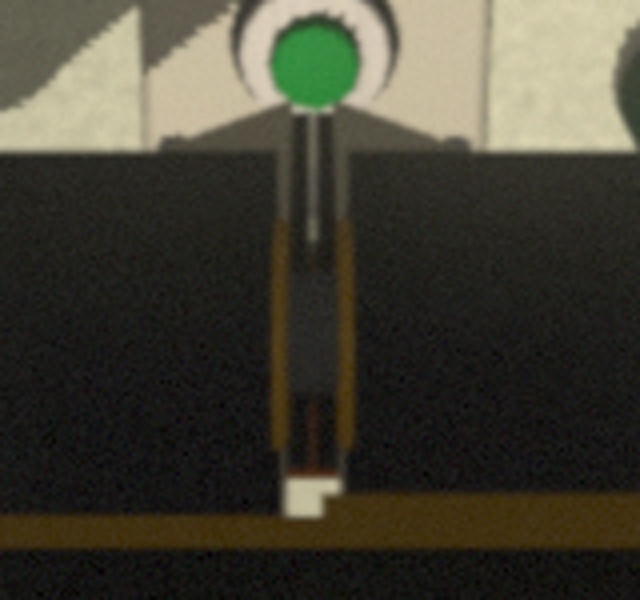

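View pics/e.png

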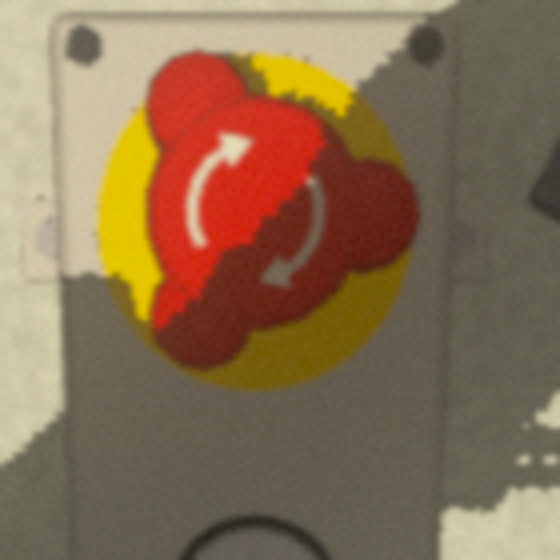

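```bash
python3 - <<'E'
from h import *
from math import *
im=cv2.imread('pics/c_side.png')
g=cv2.resize(im[60:160,260:390],None,fx=6,fy=6,interpolation=cv2.INTER_CUBIC)
cv2.imwrite('pics/f.png',np.clip(g.astype(float)*2,0,255).astype(np.uint8))
from bench import viewer
phi=radians(-14.9);t=np.array([.49492,.06689,.2499])
ex=np.array([cos(phi),sin(phi),0]);ey=np.array([sin(phi),-cos(phi),0])
for n in('wrist','side'):
  c=viewer.get_calibration(n); f=210/np.tan(np.radians(c['vfov'])/2)
  for dx,dy,dz in [(0,-.0095,0),(.019,-.0095,0),(-.019,-.0095,0),(.0,-.0095,.02),(.019,-.0095,.02),(0,-.0095,.066),(.095,-.0375,.066)]:
    p=t+dx*ex+dy*ey+np.array([0,0,dz])
    d=R.from_quat(c['attitude']).inv().apply(p-c['eye']); w=f*d[:2]/d[2]+[c['cx'],c['cy']]
    print(n,dx,dy,dz,w.round(0), ((w-[260,60])*6).round(0) if n=='side' else ((w-[205,220])*4).round(0))
E
```

```text
wrist 0 -0.0095 0 [282. 246.] [309. 106.]
wrist 0.019 -0.0095 0 [319. 246.] [456. 105.]
wrist -0.019 -0.0095 0 [246. 246.] [163. 106.]
wrist 0.0 -0.0095 0.02 [282. 263.] [309. 172.]
wrist 0.019 -0.0095 0.02 [324. 263.] [474. 172.]
wrist 0 -0.0095 0.066 [282. 324.] [308. 416.]
wrist 0.095 -0.0375 0.066 [596. 244.] [1563.   94.]
side 0 -0.0095 0 [318. 144.] [348. 504.]
side 0.019 -0.0095 0 [311. 140.] [304. 482.]
side -0.019 -0.0095 0 [325. 148.] [393. 526.]
side 0.0 -0.0095 0.02 [319. 137.] [353. 459.]
side 0.019 -0.0095 0.02 [311. 133.] [308. 438.]
side 0 -0.0095 0.066 [321. 119.] [364. 351.]
side 0.095 -0.0375 0.066 [275. 108.] [ 87. 285.]
```

View pics/f.png

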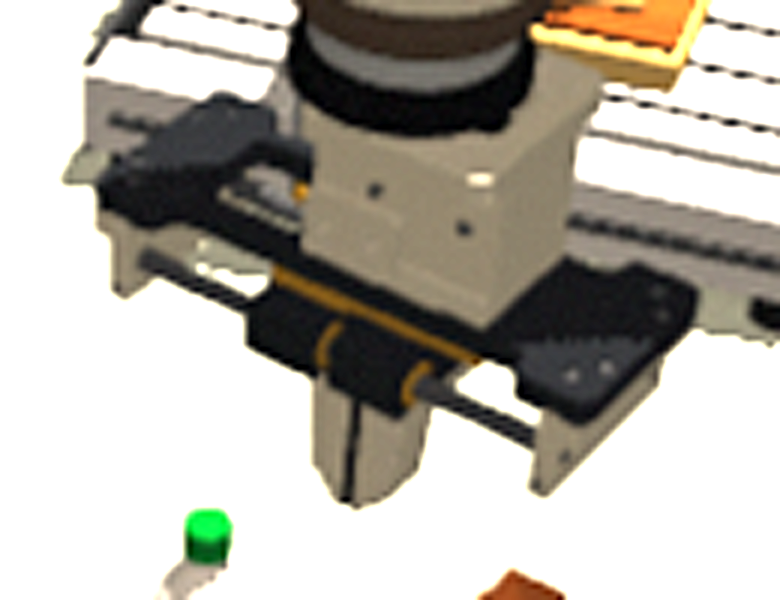

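The side view shows the shut fingers are full width (38×19 mm) above a chamfer about 11 mm high, with a tip only about 6 mm thick. I'll run the TCP at about z = 0.083 so the full-width part meets the lobe. First I need the pot's clearance to the gripper body along the arc.

```bash
python3 - <<'E'
from h import *
from bench import viewer
for n,(x0,y0,x1,y1) in {'top':(175,180,235,235),'side':(200,220,255,295)}.items():
    im=cv2.imread(f'pics/a_{n}.png'); cv2.imwrite(f'pics/g_{n}.png',cv2.resize(im[y0:y1,x0:x1],None,fx=8,fy=8,interpolation=cv2.INTER_CUBIC))
c=viewer.get_calibration('top')
M=np.array([.5208,.1655]);yaw=np.radians(-14.86);ex=np.array([np.cos(yaw),np.sin(yaw)]);ey=np.array([-np.sin(yaw),np.cos(yaw)])
for u,v,z in [(206,209,.085),(190,198,.15),(206,193,.15)]:
    p=onz(c,u,v,z)[:2]; print(u,v,p,'station rel mushroom',(p-M)@ex,(p-M)@ey)
E
```

```text
206 209 [0.60305555 0.31043964] station rel mushroom 0.04233359738246204 0.16118728211853434
190 198 [0.61560399 0.33527082] station rel mushroom 0.04809420826907961 0.18840614146859092
206 193 [0.62717382 0.29942498] station rel mushroom 0.06847004397519568 0.15672633224941737
```

View pics/g_top.png

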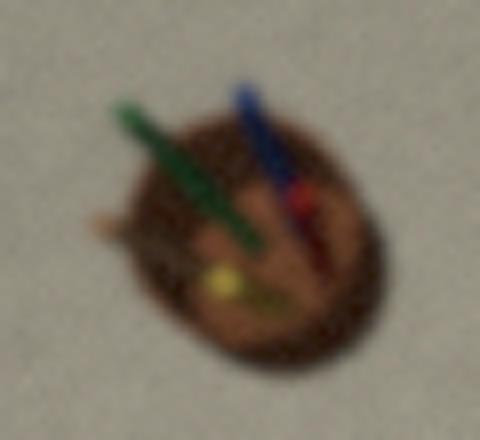

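The pot is centred at station-relative (+42,+161) mm from the mushroom, on the far side of the arc, so the body clears it by more than 50 mm. Now I'll press the mushroom.

```bash
cat >> h.py <<'E'
M=np.array([.5208,.1655]);yaw=np.radians(-14.86);ex=np.array([np.cos(yaw),np.sin(yaw)]);ey=np.array([-np.sin(yaw),np.cos(yaw)])
E
python3 - <<'E'
from bench import manip, viewer
from h import *
manip.move_pose([*M,.135],q(yaw))
print(manip.current_force())
for z in (.120,.117,.115,.113,.111,.109,.108):
    manip.servo_line([*M,z],vel=.03 if z<.12 else .1)
    print(z,manip.current_tool_pos().round(4),manip.current_force().round(2),round(manip.current_clock(),2))
manip.servo_line([*M,.135],vel=.1)
P=M-.075*ex
manip.servo_line([*P,.14],vel=.2)
cv2.imwrite('pics/h_side.png',viewer.get_image('side')[150:260,240:360,::-1].repeat(5,0).repeat(5,1))
print(manip.current_clock(),manip.current_force())
E
```

```text
[ 0.87562269 -0.5457335   0.16255226]
0.12 [0.5212 0.1637 0.1203] [-0.41  0.16  0.18] 5.25
0.117 [0.5218 0.1649 0.1177] [ 0.86 -0.89  3.27] 5.5
0.115 [0.5204 0.1657 0.1148] [0.16 0.84 0.31] 5.75
0.113 [0.5202 0.1657 0.1125] [-0.5  -0.35 -0.02] 6.0
0.111 [0.5206 0.1655 0.1108] [ 0.51 -0.11 -0.06] 6.25
0.109 [0.5211 0.1658 0.1093] [-0.88  0.22  3.79] 6.5
0.108 [0.5212 0.1658 0.1092] [-3.82 -1.17 10.88] 6.75
7.7417 [ 0.8697673  -0.41088804  0.4419232 ]
```

View pics/h_side.png

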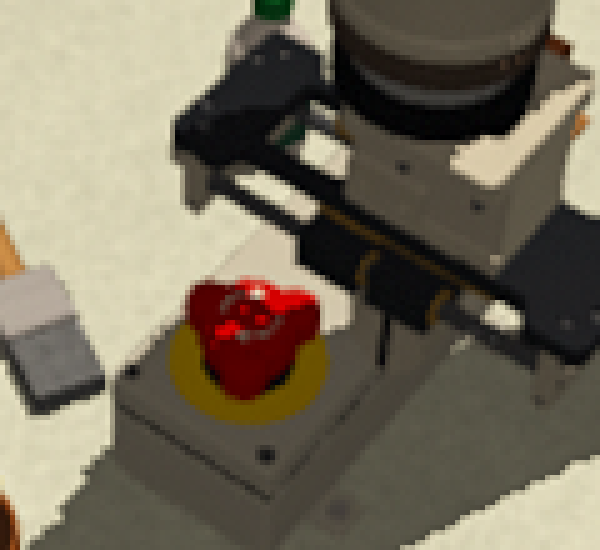

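The head snapped in and sits at 0.109 m, with 10.9 N holding against the stop, so it is latched. It looks lower in the view too, at crop (253,320). Now I'll let the finger down into the hollow and orbit clockwise.

```bash
python3 - <<'E'
from bench import manip, viewer
from h import *
r=.0465
def pose(a,z=.083,r=r):
    th=yaw+np.pi-np.radians(a); return [*(M+r*np.array([np.cos(th),np.sin(th)])),z],q(th-np.pi)
manip.servo_line(pose(0,.13)[0],vel=.15)
manip.servo_line(pose(0)[0],vel=.06)
print(manip.current_tool_pos().round(4),manip.current_force().round(2),manip.current_clock())
for a in range(6,31,6):
    p,o=pose(a); manip.servo_line(p,o,vel=.03)
    f=manip.current_force(); th=yaw+np.pi-np.radians(a); t=np.array([np.sin(th),-np.cos(th)]); rr=np.array([np.cos(th),np.sin(th)])
    print(a,manip.current_tool_pos().round(4),'tang %.1f rad %.1f z %.1f'%(f[:2]@t,f[:2]@rr,f[2]),round(manip.current_clock(),2))
cv2.imwrite('pics/i_side.png',viewer.get_image('side')[150:260,240:360,::-1].repeat(5,0).repeat(5,1))
cv2.imwrite('pics/i_wrist.png',viewer.get_image('wrist')[:,:,::-1])
E
```

```text
[0.476  0.1777 0.0832] [-0.6   0.23  0.07] 9.025
6 [0.4776 0.1822 0.0834] tang -0.5 rad -0.5 z 0.6 9.33
12 [0.4794 0.1864 0.0831] tang -0.0 rad -0.3 z -0.2 9.64
18 [0.4817 0.1905 0.083 ] tang -0.9 rad 0.1 z -0.1 9.95
24 [0.4845 0.1945 0.083 ] tang 0.5 rad -0.5 z -1.0 10.26
30 [0.4873 0.1982 0.0829] tang -0.8 rad 0.3 z 0.1 10.57
```

View pics/i_side.png

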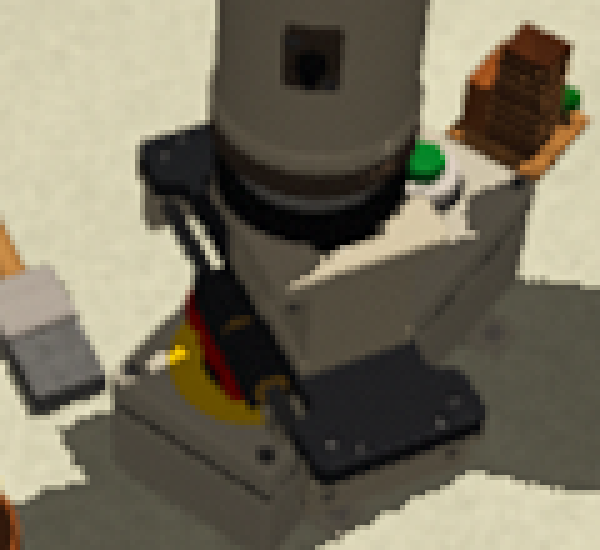

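View pics/i_wrist.png

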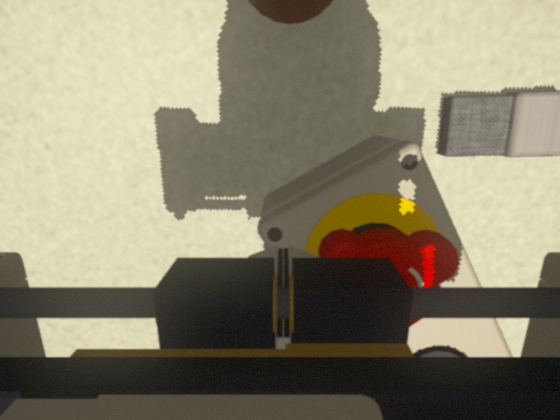

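No force yet at 30°, although contact was expected at around 15°. I'll check the wrist view by comparing the lobe's image position (345,250) with its computed position.

```bash
python3 - <<'E'
from bench import manip, viewer
from h import *
c=viewer.get_calibration('wrist'); f=330; f=210/np.tan(np.radians(c['vfov'])/2)
def pr(p):
    d=R.from_quat(c['attitude']).inv().apply(np.array(p)-c['eye']); return (f*d[:2]/d[2]+[c['cx'],c['cy']]).round(0)
for tw in (0,10,20,30):
  for l in (120,0):
    th=yaw+np.radians(l-tw); u=np.array([np.cos(th),np.sin(th)])
    print(tw,l,'cap centre',pr([*(M+.0235*u),.106]),'tip',pr([*(M+.035*u),.106]),pr([*(M+.035*u),.096]))
im=cv2.imread('pics/i_wrist.png'); g=cv2.resize(im[170:320,240:480],None,fx=3,fy=3,interpolation=cv2.INTER_CUBIC)
cv2.imwrite('pics/j.png',np.clip(g*2.0,0,255).astype(np.uint8))
E
```

```text
0 120 cap centre [341. 261.] tip [319. 249.] [317. 241.]
0 0 cap centre [431. 261.] tip [455. 250.] [445. 241.]
10 120 cap centre [346. 254.] tip [327. 239.] [325. 231.]
10 0 cap centre [434. 269.] tip [459. 261.] [449. 252.]
20 120 cap centre [353. 248.] tip [338. 229.] [334. 222.]
20 0 cap centre [435. 277.] tip [461. 273.] [450. 263.]
30 120 cap centre [361. 243.] tip [350. 222.] [345. 215.]
30 0 cap centre [435. 285.] tip [460. 285.] [449. 275.]
```

View pics/j.png

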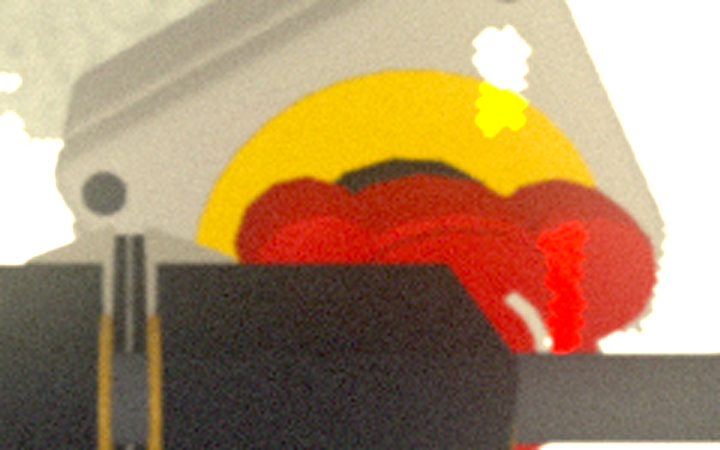

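The lobe hasn't moved: its tip is at (319,250), as predicted for twist 0. The chamfer runs higher than I took it to, so the finger is passing just outside. I'll go back, lower slightly, and feel for the core to set the radius.

```bash
cat >> h.py <<'E'
def pose(a,z=.080,r=.0465):
    th=yaw+np.pi-np.radians(a); return [*(M+r*np.array([np.cos(th),np.sin(th)])),z],q(th-np.pi)
def comp(f,a):
    th=yaw+np.pi-np.radians(a); return 'tang %.1f rad %.1f z %.1f'%(f[:2]@[np.sin(th),-np.cos(th)],f[:2]@[np.cos(th),np.sin(th)],f[2])
E
python3 - <<'E'
from bench import manip, viewer
from h import *
p,o=pose(4); manip.servo_line(p,o,vel=.08)
for r in np.arange(.045,.0349,-.0015):
    manip.servo_line(pose(4,r=r)[0],vel=.02)
    fs=[]
    for _ in range(4): fs.append(manip.current_force()); manip.sleep(.02)
    f=np.mean(fs,0); th=yaw+np.pi-np.radians(4)
    print(round(r,4),comp(f,4),np.linalg.norm(manip.current_tool_pos()[:2]-M).round(4),round(manip.current_clock(),2))
    if f[:2]@[np.cos(th),np.sin(th)]>3: break
E
```

```text
0.045 tang 0.0 rad 0.1 z -0.1 0.0449 11.58
0.0435 tang -0.1 rad 0.2 z -0.4 0.0435 11.9
0.042 tang -0.2 rad -0.3 z -0.3 0.042 12.22
0.0405 tang 0.4 rad 0.1 z -0.5 0.0405 12.53
0.039 tang -0.0 rad 1.4 z 0.3 0.0393 12.85
0.0375 tang -0.5 rad 5.3 z 3.3 0.0391 13.17
```

I touched the core at TCP radius 39.2 mm, so the finger's effective half-width is about 15.7 mm. I'll orbit at 40.2 mm.

```bash
python3 - <<'E'
from bench import manip, viewer
from h import *
r=.0402
manip.servo_line(pose(4,r=r)[0],vel=.05)
for a in range(8,41,4):
    p,o=pose(a,r=r); manip.servo_line(p,o,vel=.03)
    fs=[]
    for _ in range(3): fs.append(manip.current_force()); manip.sleep(.02)
    f=np.mean(fs,0)
    print(a,comp(f,a),manip.current_tool_pos()[2].round(4),round(manip.current_clock(),2))
    if np.linalg.norm(f)>20: break
cv2.imwrite('pics/k_wrist.png',viewer.get_image('wrist')[:,:,::-1])
E
```

```text
8 tang 0.0 rad -0.3 z 0.2 0.08 13.72
12 tang -1.0 rad 0.6 z 0.2 0.0799 14.02
16 tang -2.6 rad 1.7 z 0.7 0.0797 14.32
20 tang -3.5 rad 2.7 z 2.3 0.0797 14.62
24 tang -5.1 rad 3.3 z 3.7 0.0798 14.92
28 tang -4.8 rad 3.9 z 4.3 0.0799 15.22
32 tang -4.5 rad 4.0 z 4.3 0.08 15.52
36 tang -3.8 rad 3.8 z 3.6 0.0801 15.82
40 tang -3.3 rad 4.9 z 4.1 0.0803 16.12
```

View pics/k_wrist.png

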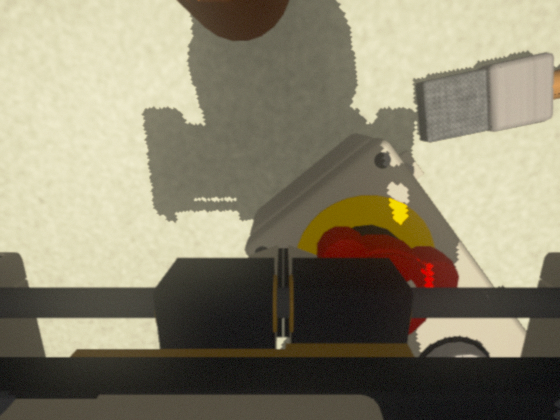

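The head is turning: the tangential force peaked at 5 N, and the lobes are at (340,245) and (437,270). I'll continue the arc.

```bash
python3 - <<'E'
from bench import manip, viewer
from h import *
r=.0402
c=viewer.get_calibration('wrist'); f=210/np.tan(np.radians(c['vfov'])/2)
def pr(p):
    d=R.from_quat(c['attitude']).inv().apply(np.array(p)-c['eye']); return (f*d[:2]/d[2]+[c['cx'],c['cy']]).round(0)
for tw in (0,10,20,30):
    print(tw,[pr([*(M+.0235*np.array([np.cos(t),np.sin(t)])),.106]) for t in yaw+np.radians(np.array([120,0])-tw)])
for a in range(44,57,4):
    p,o=pose(a,r=r); manip.servo_line(p,o,vel=.03)
    fs=[]
    for _ in range(3): fs.append(manip.current_force()); manip.sleep(.02)
    fm=np.mean(fs,0)
    print(a,comp(fm,a),manip.current_tool_pos()[2].round(4),round(manip.current_clock(),2))
    if np.linalg.norm(fm)>20: break
cv2.imwrite('pics/l_wrist.png',viewer.get_image('wrist')[:,:,::-1])
c=viewer.get_calibration('wrist')
for tw in (0,10,20,30,40):
    print(tw,[pr([*(M+.0235*np.array([np.cos(t),np.sin(t)])),.106]) for t in yaw+np.radians(np.array([120,0])-tw)])
E
```

```text
0 [array([326., 273.]), array([418., 259.])]
10 [array([330., 265.]), array([422., 266.])]
20 [array([336., 258.]), array([425., 273.])]
30 [array([343., 252.]), array([426., 281.])]
44 tang -2.7 rad 5.0 z 4.1 0.0805 16.47
48 tang -1.6 rad 5.8 z 4.3 0.0806 16.77
52 tang -0.3 rad 5.0 z 3.2 0.0804 17.07
56 tang -0.9 rad 4.3 z 1.8 0.0801 17.37
0 [array([319., 286.]), array([405., 249.])]
10 [array([321., 278.]), array([411., 255.])]
20 [array([324., 270.]), array([417., 261.])]
30 [array([329., 262.]), array([421., 269.])]
40 [array([335., 256.]), array([423., 276.])]
```

View pics/l_wrist.png

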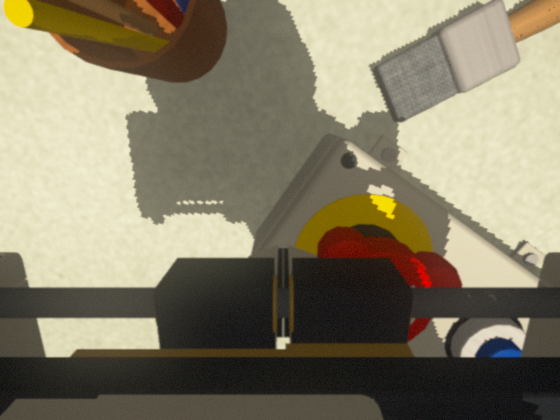

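The lobes, at (345,250) and (435,275), match a twist of roughly 35–40°, and the tangential load has fallen. I'll ease off, lift and look.

```bash
python3 - <<'E'
from bench import manip, viewer
from h import *
for a in (46,34,20,6):
    p,o=pose(a,r=.0415 if a>20 else .0435); manip.servo_line(p,o,vel=.06); print(a,comp(manip.current_force(),a))
manip.servo_line(pose(6,z=.15,r=.0445)[0],vel=.15)
manip.servo_line(pose(6,z=.15,r=.09)[0],vel=.2)
cv2.imwrite('pics/m_side.png',viewer.get_image('side')[150:260,240:360,::-1].repeat(5,0).repeat(5,1))
cv2.imwrite('pics/m_wrist.png',viewer.get_image('wrist')[:,:,::-1])
print(manip.current_clock())
E
```

```text
46 tang -0.9 rad 1.1 z 0.7
34 tang -1.6 rad 1.4 z -0.9
20 tang -1.0 rad 0.6 z 0.0
6 tang 1.3 rad 0.5 z 0.4
19.975
```

View pics/m_side.png

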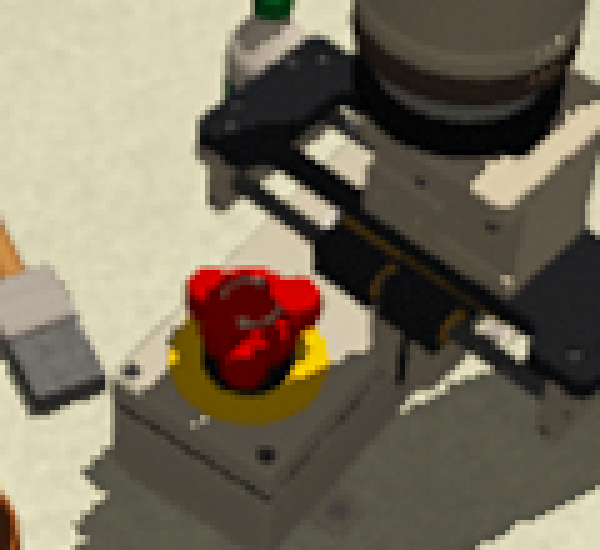

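View pics/m_wrist.png

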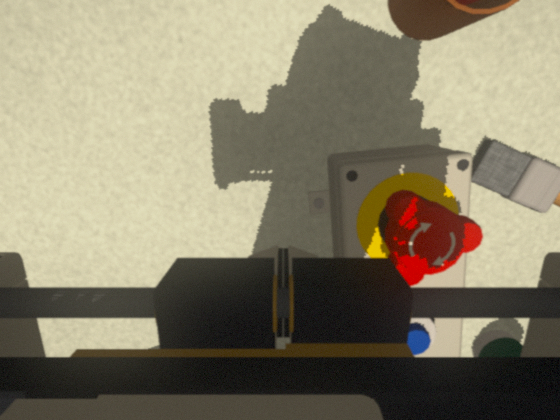

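The head's top edge in the side crop is back to row 268, from 282 when latched. The original picture converts to 267, so it has popped out. I'll check the mask boxes before the reset.

```bash
python3 - <<'E'
from h import *
def box(im):
    h=cv2.cvtColor(im,cv2.COLOR_BGR2HSV);m=(((h[:,:,0]<=8)|(h[:,:,0]>=172))&(h[:,:,1]>110)&(h[:,:,2]>60)).astype(np.uint8)
    N,l,s,c=cv2.connectedComponentsWithStats(m); i=1+np.argmax(s[1:,4]); return s[i],c[i]
a=cv2.imread('pics/a_side.png')[150:260,240:360]
for n,im in [('start',a)]+[(k,cv2.imread(f'pics/{k}_side.png')[::5,::5]) for k in 'hm']: print(n,*box(im))
E
```

```text
start [ 37  53  27  24 433] [49.9630485 62.6743649]
h [ 37  56  27  24 426] [49.75117371 65.59859155]
m [ 37  53  27  24 443] [49.74266366 62.80586907]
```

The mask box matches the start exactly (latched was 3 px lower), so the head is out and back at rest. Now the blue reset.

```bash
python3 - <<'E'
from bench import manip, viewer
from h import *
B=M-.090*ey
manip.move_pose([*B,.15],q(yaw))
manip.servo_line([*B,.099],vel=.08)
for z in (.096,.094,.092,.0905,.0895):
    manip.servo_line([*B,z],vel=.03); manip.sleep(.05)
    f=manip.current_force(); print(z,manip.current_tool_pos().round(4),f.round(1))
    if f[2]>15: break
manip.sleep(.2); print(manip.current_tool_pos().round(4),manip.current_force().round(1))
manip.servo_line([*B,.15],vel=.12)
manip.servo_line([*(B-.12*ex),.2],vel=.25)
cv2.imwrite('pics/n_side.png',viewer.get_image('side')[:,:,::-1])
cv2.imwrite('pics/n_top.png',viewer.get_image('top')[:,:,::-1])
print(manip.current_clock(),manip.current_force())
E
```

```text
0.096 [0.4982 0.0785 0.0964] [-0.1  0.5  1.8]
0.094 [0.4982 0.0786 0.0943] [0.5 1.3 3.6]
0.092 [0.4982 0.0786 0.0922] [1.4 0.4 5.4]
0.0905 [0.4982 0.0786 0.0912] [-1.5 -0.9 10.6]
0.0895 [0.4983 0.0786 0.091 ] [-4.8 -1.2 19.5]
[0.4983 0.0786 0.091 ] [-3.8 -0.9 19. ]
24.475 [ 0.35336692 -0.22796876 -0.54240346]
```

View pics/n_side.png

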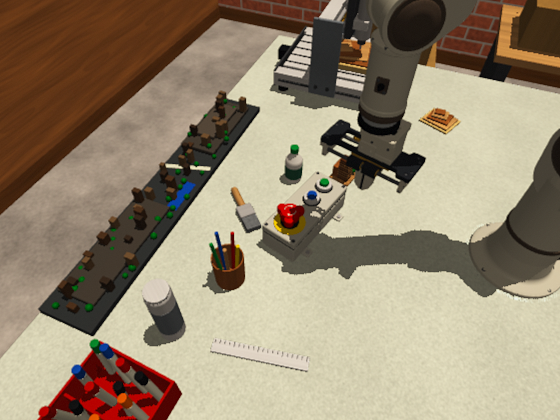

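Blue went down the full 5 mm to its stop and sprang back. In the side view the mushroom is out at (290,213) and the bystanders stand where they were. The arm is clear, so I'm handing in.

```bash
python3 - <<'E'
from bench import manip
manip.hand_in(); print(manip.current_clock())
E
```

```text
the job is handed in; nothing more can be done
the job is handed in; nothing more can be done
```

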